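# Roll the stray grinding ball into its seat and shut the dust cover

## Robot

A 7-joint arm with a two-finger parallel gripper is mounted at the origin on a cart in front of the work surface, level with it; the furniture and walls round the work are solid. World frame = base frame: x ahead of the robot, y to its left, z up, the work surface at z = 0. Lengths are in m, angles in rad, forces in N, time in s.
With the tool pointing down it reaches from about 0.425 to 0.875 m from the base axis. Payload 4.7 kg.
Tool frame: the origin (TCP) lies on the centre line of the jaws, within the pads' length; the fingertips stand 14 mm ahead of it and the grasp point (between the pads) lies 5 mm behind it; z points along the fingers, y is the line along which they close (so a half turn about z gives the same grasp; the last joint's range is limited). The gripper opens to 87 mm and grips with 3 to 60 N. Pads are 19 mm wide; open, the fingers measure 117 mm over their backs; the gripper's body (75 mm by 190 mm) begins 51 mm behind the grasp point.
Start: joints at [-1.224, 0.321, -0.07, 1.45, 0.023, 1.371, -0.057], TCP at [0.212, 0.614, 0.237] pointing down, gripper open.
Joint ranges: [-2.86, 2.86], [-0.3, 2.09], [-1.38, 1.24], [0.06, 2.45], [-1.56, 4.7], [0.09, 2.05], [-2.69, 2.69]. Speed limits (rad/s): [2.57, 2.57, 3.14, 3.14, 3.14, 3.14, 3.14].

## Interface

Orientations are given as a rotation vector (axis times angle).
In Python, from bench import * gives the robot as it stands.
- The arm moves only by the shell command python3 -m jog 'ROWS' [FORCE]. ROWS is JSON, a list of rows, each an object of numbers: "claw": the finger opening in mm, from 0 to 87; "dx", "dy", "dz": the shift along the tool's x, y, z in mm; "spin": the turn about the tool's z in degrees. In form: [{"claw": .., "dx": .., "dy": .., "dz": .., "spin": ..}, ...]. A call has 1 to 20 rows; each row is the pose to reach, as a shift and turn from the pose commanded when the call began, along the tool's axes at that moment; what a row does not reach only later rows make up. A row lasts 1/12 s, in which the tool goes at most 41.7 mm and 7.16 degrees, less where a joint would pass 70% of its speed; a pose out of reach is approached as far as the arm can. A call with a gripper value outside its range is refused whole. The fingers move at their own pace and stop on an object; FORCE is the grip in N (left out, the last holds). Time passes only in rows, so rows that repeat a pose let the fingers close. It gives the time, the measured TCP pose, the force, the opening and the grip force at its end, in the units of the state.
- get_state(): the state, without advancing time (a new reading comes with each control period).
- get_image(name): name is "scene" or "side" or "wrist"; returns a dict with "frame" (400x640x3 uint8, red, green, blue), "depth" (400x640 float32, m along the optical axis (not along the pixel's ray), 0 where there is no reading), "K" (3x3 intrinsics, pixels), "T" (4x4, takes a point from camera to world coordinates); the wrist camera has in their place "mount" (4x4, takes a point from camera to tool coordinates, whose origin is the TCP and whose axes are the flange's). Camera axes: x right, y down, z forward; pixel columns grow to the right and rows downward; lengths in m; the calibration is good to about 2 mm. A picture is of the moment at which its call begins: read the wrist's pose just before it.
- close_job(): hands the job in; it is judged then, once.
The state is a dict: "time": time; "joint_positions": joint angles; "qd": joint speeds; "joint_torque": joint torques, N m; "position": TCP position; "tool_rot": TCP orientation; "ft_force": force on the tool from outside, world axes, zero at the start; "torque": the same for the moment, N m; "grip_width": opening from 0.0 (shut) to 1.0 (fully open); "grip_force": force on a finger pad.
Only numpy, scipy, OpenCV 4.12 (cv2) and the standard library are available. Lean on these libraries where they do the work, as an engineer would, in place of code of your own. Each camera call takes 0.05 s, during which the arm holds its last target. There are 200 camera calls.

## Task

One ball of the grinding-ball set is lying loose on the open deck of the ball tray. Slide the clear cover fully back by its knob, roll the loose ball along the deck with light pushes, neither pinching it nor picking it up, until it drops into the empty pocket, and then slide the cover fully shut over the set. Leave the other three balls in their pockets.

Things in the scene. Friction and masses are not known exactly. Their poses are not given: they have to be found in the camera images.
- ball_tray: Low aluminium tray, 266 mm long (its x) by 242 mm wide (its y), fixed to the bench; origin on the bench, +x from its open front to its rear. A row of four pockets lies at x = +15 mm, y = -72, -24, +24, +72 mm. Behind it (x = 40 to 126 mm) a ledge 38 mm high stops balls and carries the opened cover. Cover rails, 47 mm high, run at x = -16 to +126 mm, y = 107 to 121 mm either side.
- tray_deck (a point): A point on the tray's level grey rolling deck, 12 mm above the bench, at tray x = -60 mm, y = 0. The deck spans tray x = -133 to -9 mm, y = -113 to +113 mm and is flush with the seat blocks behind it; at its front and sides a low wall, its top 20 mm above the bench.
- ball_center (a point): Centre of the loose white porcelain ball, 30 mm in diameter, about 34 g: 27 mm above the bench on the deck, 21 mm when seated (it sinks 6 mm). At start at tray x = -75 to -45 mm, y = -50 to +50 mm. Pushed at 30 to 50 mm/s it rolls on by some 5 to 10 mm when the push ends (at 100 mm/s by 30 mm and more); with its centre 5 mm inside the hole's rim, it drops in by itself.
- empty_pocket (a point): Centre of the mouth of the one pocket that holds no ball, level with the deck (12 mm above the bench); it may be any of the four places of the row, 48 mm apart. A pocket is an upright round hole, 24 mm in diameter, 8.5 mm deep, in a grey seat block 47.5 mm square; a ball rests on the hole's rim.
- ball_1_center (a point): Centre of a seated ball of the same set (30 mm in diameter, its top 36 mm above the bench), in one of the other three pockets; is to stay there.
- ball_2_center (a point): Centre of the second seated ball, in another pocket; is to stay there.
- ball_3_center (a point): Centre of the third seated ball, in another pocket; is to stay there.
- cover_knob (a point): Point in the middle of the upright round black knob, 24 mm in diameter, that stands in the middle of the cover: this point is 58 mm above the bench, the knob's foot 45 mm, its top 71 mm.
- cover (a joint): Slide of the clear cover (60 mm along tray x, 223 mm along y, 4 mm thick, underside 38.5 mm above the bench), in m: 0 = shut over the pockets, front edge at tray x = -15 mm; 0.075 = fully back; grows towards tray +x; starts at 0 to 0.02. Stays where left; takes about 2 N. Clears seated balls by 2.5 mm, is blocked by a ball standing on the deck.

How it is judged:
On the way, in this order (a step that is already met when the one before it is completed fails the run):
1. the cover is slid back off the row of pockets, with the ball still on the deck (value of joint cover above 0.06 m and horizontal distance between ball_center and empty_pocket above 0.012 m), for 0.1 s.
2. the loose ball has dropped into the empty pocket while the cover is back (horizontal distance between ball_center and empty_pocket below 0.004 m and z of ball_center in the frame of ball_tray below 0.024 m and value of joint cover above 0.04 m), for 0.2 s.
At the end, for the whole second after the job is handed in: The formerly loose ball sits in the pocket that was empty (centre within 4 mm of the pocket's axis and sunk, its centre less than 24 mm above the bench), the cover is shut to within 4 mm, and the other three balls are within 5 mm of where they were (horizontal distance between ball_center and empty_pocket below 0.004 m and z of ball_center in the frame of ball_tray below 0.024 m and value of joint cover below 0.004 m and distance of each of ball_1_center, ball_2_center, ball_3_center from where it was at the start of the episode below 0.005 m); the robot touches nothing.
It fails at once if the loose ball is picked up (its centre more than 12 mm above its height on the deck) (z of ball_center in the frame of ball_tray above 0.039 m).
It fails at once if the loose ball is pinched or pressed hard (more than 5 N from the fingers) (contact force between the fingers and ball above 5 N).
It fails at once if another ball is knocked out of its pocket (moved more than 12 mm) (distance of any of ball_1_center, ball_2_center, ball_3_center from where it was at the start of the episode above 0.012 m).
It also fails if it takes over 64 s, if anything falls off the work surface, if the arm or the gripper's body presses on something with over 40 N, if the wrist force passes 120 N, or if a joint passes its speed limit or range.

## Working session

There is one attempt and no reset: what is moved stays moved. The work goes in short steps, Python scripts to look and compute and a shell command to move; the robot and the scene stay as the last step left them, time stands still between calls to the robot, and variables do not carry over. Pictures are saved under pics/ and viewed, at most 12 in all, crops included, and the job is handed in when it is done.

```bash
mkdir -p pics
python3 - <<'E'
from bench import *
import cv2,numpy as np
s=get_state();print(s['time'],s['position'],s['tool_rot'],s['grip_width'])
a=get_image('scene');b=get_image('side')
for n,i in(('scene',a),('side',b)):
    cv2.imwrite(f'pics/{n}0.png',i['frame'][:,:,::-1]);np.savez(f'pics/{n}0.npz',**i);print(i['K'].tolist(),np.round(i['T'],3).tolist())
E
```

```text
0.0 [0.2122287  0.61383962 0.23548487] [-5.20234095e-01 -3.09803726e+00  2.88122742e-03] 0.9976346377486212
[[447.29920776618457, 0.0, 321.5443364656686], [0.0, 447.29920776618457, 199.24875472989237], [0.0, 0.0, 1.0]] [[-0.509, -0.561, 0.653, 0.01], [-0.861, 0.318, -0.398, 0.345], [0.016, -0.764, -0.645, 0.631], [0.0, 0.0, 0.0, 1.0]]
[[392.18411517918184, 0.0, 321.9219209545509], [0.0, 392.18411517918184, 203.02586985854907], [0.0, 0.0, 1.0]] [[0.879, -0.259, 0.401, 0.234], [-0.478, -0.469, 0.743, -0.637], [-0.004, -0.844, -0.536, 0.549], [0.0, 0.0, 0.0, 1.0]]
```

View pics/scene0.png

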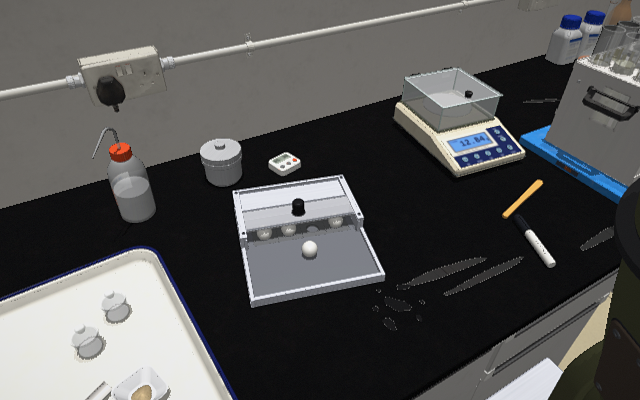

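View pics/side0.png

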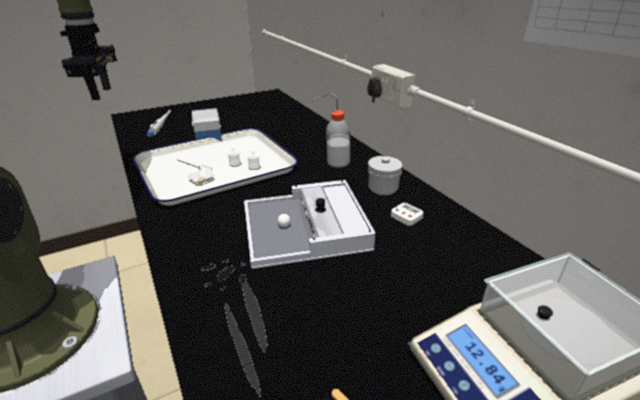

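The scene view shows the tray with the loose ball at (310,249) and the knob at (298,206). Seated balls are at about (264,233), (288,229) and (336,222), and the empty pocket looks to be at about (312,228), third from the left. In the side view the ball is at (284,220) and the knob at (320,204).

```bash
cat > h.py <<'E'
import numpy as np,cv2
def ray(i,uv,z,T=None):
    T=i['T'] if T is None else T
    d=T[:3,:3]@np.linalg.inv(i['K'])@np.array([uv[0],uv[1],1.]);o=T[:3,3]
    return o+d*(z-o[2])/d[2]
def proj(i,p,T=None):
    T=i['T'] if T is None else T
    c=T[:3,:3].T@(np.array(p)-T[:3,3]);q=i['K']@c;return q[:2]/q[2]
E
python3 - <<'E'
from h import *
a=np.load('pics/scene0.npz');b=np.load('pics/side0.npz')
def blob(m,uv,r):
    w=np.zeros(m.shape,np.uint8);cv2.circle(w,uv,r,1,-1)
    n,l,st,c=cv2.connectedComponentsWithStats((m&(w>0)).astype(np.uint8));k=1+np.argmax(st[1:,4]);return c[k],st[k]
for n,i,bu,ku in(('scene',a,(310,249),(298,206)),('side',b,(284,220),(320,204))):
    f=i['frame'].astype(int)
    c,s=blob(f.min(2)>175,bu,14);print(n,'ball',c,s,ray(i,c,.027).round(4))
    c,s=blob(f.max(2)<70,ku,13);print(n,'knob',c,s,ray(i,c,.058).round(4))
print('seated',[ray(a,u,.021).round(3).tolist() for u in((264,233),(288,229),(336,222))],'empty',ray(a,(312,228),.012).round(3))
print('front corners',ray(a,(251,304),.01).round(3),ray(a,(384,278),.01).round(3))
cv2.imwrite('pics/c0.png',cv2.resize(a['frame'][165:315,215:400,::-1],None,fx=4,fy=4,interpolation=2))
E
```

```text
scene ball [309.25    246.21875] [303 241  14  12 128] [0.5161 0.0614 0.027 ]
scene knob [297.87301587 207.21164021] [292 199  13  17 189] [0.5921 0.0438 0.058 ]
side ball [283.35632184 217.94252874] [278 214  12   9  87] [0.5153 0.0742 0.027 ]
side knob [319.86734694 205.20408163] [316 199   9  13  98] [0.5939 0.0389 0.058 ]
seated [[0.595, 0.117, 0.021], [0.582, 0.072, 0.021], [0.553, -0.02, 0.021]] empty [0.57  0.025 0.012]
front corners [0.462 0.204 0.01 ] [ 0.396 -0.024  0.01 ]
```

View pics/c0.png

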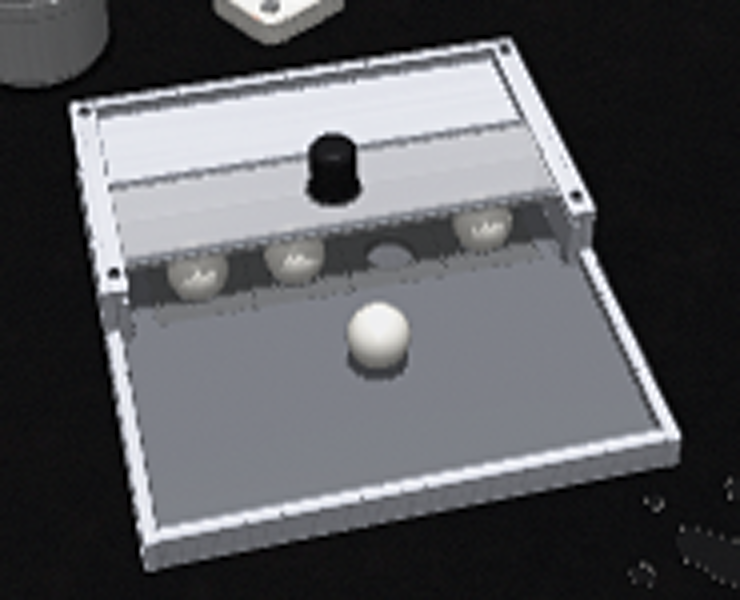

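```bash
P='{"claw":0,"dx":-454,"dy":-425,"dz":0,"spin":0}'; python3 -m jog '[{"claw":60,"dx":-45,"dy":-42},{"claw":40,"dx":-90,"dy":-85},{"claw":16,"dx":-120,"dy":-112},{"claw":16,"dx":-150,"dy":-140},{"claw":16,"dx":-180,"dy":-168},{"claw":16,"dx":-210,"dy":-196},{"claw":16,"dx":-240,"dy":-224},{"claw":16,"dx":-270,"dy":-252},{"claw":16,"dx":-300,"dy":-280},{"claw":16,"dx":-330,"dy":-308},{"claw":16,"dx":-360,"dy":-336},{"claw":16,"dx":-385,"dy":-360},{"claw":16,"dx":-410,"dy":-384},{"claw":16,"dx":-430,"dy":-403},{"claw":16,"dx":-445,"dy":-417},{"claw":16,"dx":-454,"dy":-425},{"claw":16,"dx":-454,"dy":-425},{"claw":16,"dx":-454,"dy":-425},{"claw":16,"dx":-454,"dy":-425}]' 10
python3 - <<'E'
from bench import *
import cv2,numpy as np
from scipy.spatial.transform import Rotation as R
s=get_state();i=get_image('wrist')
M=np.eye(4);M[:3,:3]=R.from_rotvec(s['tool_rot']).as_matrix();M[:3,3]=s['position']
i['T']=M@i['mount'];np.savez('pics/w1.npz',tool=M,**i);print(i['mount'].round(3).tolist(),M.round(4).tolist())
cv2.imwrite('pics/w1.png',i['frame'][:,:,::-1])
E
```

```text
[[0.001, -0.968, -0.25, 0.069], [1.0, 0.001, 0.001, -0.001], [-0.0, -0.25, 0.968, -0.149], [0.0, 0.0, 0.0, 1.0]] [[-0.9451, 0.3266, -0.0004, 0.2122], [0.3266, 0.9451, -0.0017, 0.6139], [-0.0001, -0.0017, -1.0, 0.2356], [0.0, 0.0, 0.0, 1.0]]$[0]: bad value
```

View pics/w1.png

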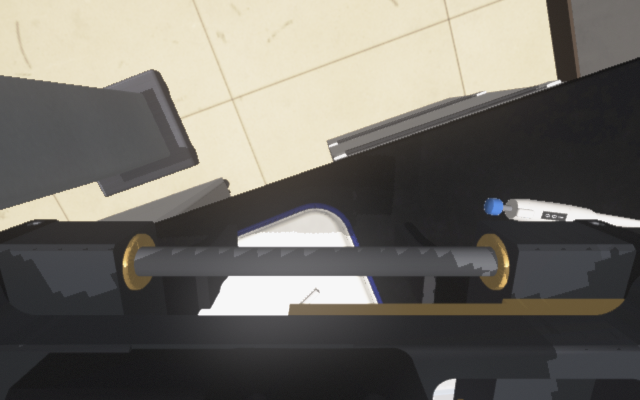

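The wrist view shows only the floor and the white lab tray: the arm hasn't moved because rows need all five keys. The camera looks past the tool's +x side, so I'll place the TCP over the pocket row.

```bash
python3 -m jog '[{"claw":60,"dx":-40,"dy":-32,"dz":0,"spin":0},{"claw":16,"dx":-80,"dy":-64,"dz":0,"spin":0},{"claw":16,"dx":-110,"dy":-88,"dz":0,"spin":0},{"claw":16,"dx":-140,"dy":-112,"dz":0,"spin":0},{"claw":16,"dx":-170,"dy":-136,"dz":0,"spin":0},{"claw":16,"dx":-200,"dy":-160,"dz":0,"spin":0},{"claw":16,"dx":-230,"dy":-184,"dz":0,"spin":0},{"claw":16,"dx":-260,"dy":-208,"dz":0,"spin":0},{"claw":16,"dx":-290,"dy":-232,"dz":0,"spin":0},{"claw":16,"dx":-320,"dy":-256,"dz":0,"spin":0},{"claw":16,"dx":-350,"dy":-280,"dz":0,"spin":0},{"claw":16,"dx":-380,"dy":-304,"dz":0,"spin":0},{"claw":16,"dx":-410,"dy":-328,"dz":0,"spin":0},{"claw":16,"dx":-440,"dy":-352,"dz":0,"spin":0},{"claw":16,"dx":-470,"dy":-376,"dz":0,"spin":0},{"claw":16,"dx":-500,"dy":-400,"dz":0,"spin":0},{"claw":16,"dx":-515,"dy":-412,"dz":0,"spin":0},{"claw":16,"dx":-522,"dy":-416,"dz":0,"spin":0},{"claw":16,"dx":-522,"dy":-416,"dz":0,"spin":0},{"claw":16,"dx":-522,"dy":-416,"dz":0,"spin":0}]' 10
cat > look.py <<'E'
from bench import *
import cv2,numpy as np,sys
from scipy.spatial.transform import Rotation as R
n=sys.argv[1];s=get_state();i=get_image('wrist')
M=np.eye(4);M[:3,:3]=R.from_rotvec(s['tool_rot']).as_matrix();M[:3,3]=s['position']
i['T']=M@i['mount'];np.savez(f'pics/{n}.npz',tool=M,**i);print(s['time'],M.round(4).tolist(),i['K'][0].round(1))
cv2.imwrite(f'pics/{n}.png',i['frame'][:,:,::-1])
E
python3 look.py w2
```

```text
time: 1.82
position: [0.5693, 0.0522, 0.2362]
tool_rot: [-0.518, -3.097, -0.001]
ft_force: [-1.0, 0.4, 0.0]
grip_width: 0.184
grip_force: 0.0
1.8167 [[-0.9455, 0.3257, -0.0012, 0.5693], [0.3257, 0.9455, 0.0009, 0.0522], [0.0014, 0.0005, -1.0, 0.2362], [0.0, 0.0, 0.0, 1.0]] [311.9   0.  315.5]
```

View pics/w2.png

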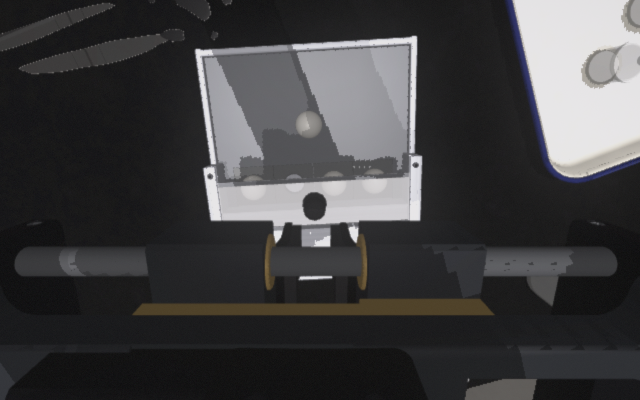

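The wrist view shows the tray's front corners at (197,51) and (415,38), the ball at (309,124) and the knob at about (314,205). Seated balls are at (253,187), (333,182) and (374,180), and the empty pocket at (295,183), which is tray y = -24.

Run:
```python
from h import *
i=dict(np.load('pics/w2.npz'));f=i['frame'].astype(int)
A=ray(i,(197,51),.02);B=ray(i,(415.5,38),.02)
yv=(B-A)[:2];print('corners',A.round(4),B.round(4),np.linalg.norm(yv));yv/=np.linalg.norm(yv);xv=np.array([yv[1],-yv[0]])
O=((A+B)/2)[:2]+.133*xv
print('O',O,'yaw',np.degrees(np.arctan2(xv[1],xv[0])))
tr=lambda p:((p[:2]-O)@xv,(p[:2]-O)@yv)
for n,u,z in(('ball',(309,124),.027),('pocket',(295,183),.012),('knobtop',(314,204),.071),('s',(253,187),.03),('s',(333,182),.03),('s',(374,180),.03),('railL',(205,167),.047),('railR',(421,156),.047)):
    p=ray(i,u,z);print(n,p.round(4),np.round(tr(p),4))
a=np.load('pics/scene0.npz')
for n,u,z in(('ball',(309.5,248.6),.027),('FL',(252,299),.02),('FR',(384,273.5),.02)):
    p=ray(a,u,z);print('scene',n,p.round(4),np.round(tr(p),4))
g=cv2.cvtColor(i['frame'],cv2.COLOR_RGB2BGR)[30:225,190:430]
cv2.imwrite('pics/c2.png',cv2.resize(g,None,fx=3,fy=3,interpolation=2))
```

```text
corners [ 0.399  -0.0249  0.02  ] [0.463  0.2012 0.02  ] 0.23507018940827187
O [0.55897652 0.05191226] yaw -15.810332855482528
ball [0.5106 0.0642 0.027 ] [-0.0499 -0.0014]
pocket [0.5716 0.0245 0.012 ] [ 0.0196 -0.0229]
knobtop [0.5885 0.0435 0.071 ] [ 0.0307 -0.0001]
s [ 0.5569 -0.0211  0.03  ] [ 0.0179 -0.0708]
s [0.5816 0.069  0.03  ] [0.0171 0.0226]
s [0.5948 0.1147 0.03  ] [0.0173 0.0702]
railL [ 0.5166 -0.0577  0.047 ] [-0.0109 -0.1171]
railR [0.5815 0.1683 0.047 ] [-0.0101  0.1181]
scene ball [0.5105 0.064  0.027 ] [-0.0499 -0.0016]
scene FL [0.4634 0.2008 0.02  ] [-0.1325  0.1172]
scene FR [ 0.398  -0.0243  0.02  ] [-0.1342 -0.1172]
```

View pics/c2.png

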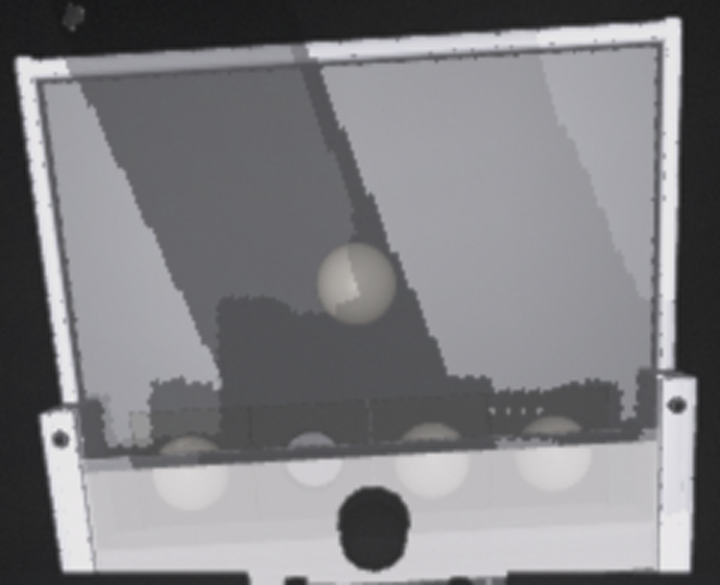

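```bash
python3 -m jog '[{"claw":16,"dx":5,"dy":-1,"dz":20,"spin":-1},{"claw":16,"dx":13,"dy":-3,"dz":50,"spin":-3},{"claw":16,"dx":13,"dy":-3,"dz":80,"spin":-3},{"claw":16,"dx":13,"dy":-3,"dz":110,"spin":-3},{"claw":16,"dx":13,"dy":-3,"dz":135,"spin":-3},{"claw":16,"dx":13,"dy":-3,"dz":155,"spin":-3},{"claw":16,"dx":13,"dy":-3,"dz":167,"spin":-3},{"claw":16,"dx":13,"dy":-3,"dz":171,"spin":-3},{"claw":16,"dx":13,"dy":-3,"dz":171,"spin":-3}]'
python3 -m jog '[{"claw":16,"dx":-5,"dy":0,"dz":0,"spin":0},{"claw":16,"dx":-10,"dy":0,"dz":0,"spin":0},{"claw":16,"dx":-15,"dy":0,"dz":0,"spin":0},{"claw":16,"dx":-20,"dy":0,"dz":0,"spin":0},{"claw":16,"dx":-25,"dy":0,"dz":0,"spin":0},{"claw":16,"dx":-30,"dy":0,"dz":0,"spin":0},{"claw":16,"dx":-35,"dy":0,"dz":0,"spin":0},{"claw":16,"dx":-40,"dy":0,"dz":0,"spin":0},{"claw":16,"dx":-45,"dy":0,"dz":0,"spin":0},{"claw":16,"dx":-50,"dy":0,"dz":0,"spin":0},{"claw":16,"dx":-55,"dy":0,"dz":0,"spin":0},{"claw":16,"dx":-60,"dy":0,"dz":0,"spin":0},{"claw":16,"dx":-65,"dy":0,"dz":0,"spin":0},{"claw":16,"dx":-70,"dy":0,"dz":0,"spin":0},{"claw":16,"dx":-74,"dy":0,"dz":0,"spin":0},{"claw":16,"dx":-78,"dy":0,"dz":0,"spin":0},{"claw":16,"dx":-80,"dy":0,"dz":0,"spin":0},{"claw":16,"dx":-80,"dy":0,"dz":0,"spin":0}]'
```

```text
time: 2.62
position: [0.5559, 0.0534, 0.0651]
tool_rot: [-0.436, -3.11, -0.0]
ft_force: [-1.0, -0.5, -0.3]
grip_width: 0.183
grip_force: 0.0
time: 4.12
position: [0.6336, 0.0303, 0.0655]
tool_rot: [-0.439, -3.11, -0.001]
ft_force: [-0.9, 4.7, 2.4]
grip_width: 0.183
grip_force: 1.8
```

```bash
python3 -m jog '[{"claw":16,"dx":-2,"dy":0,"dz":0,"spin":0},{"claw":16,"dx":-4,"dy":0,"dz":0,"spin":0},{"claw":16,"dx":-4,"dy":0,"dz":0,"spin":0}]'
python3 -m jog '[{"claw":16,"dx":8,"dy":0,"dz":0,"spin":0},{"claw":16,"dx":20,"dy":0,"dz":-25,"spin":0},{"claw":16,"dx":20,"dy":0,"dz":-60,"spin":0},{"claw":16,"dx":20,"dy":0,"dz":-95,"spin":0},{"claw":16,"dx":20,"dy":0,"dz":-130,"spin":0},{"claw":16,"dx":20,"dy":0,"dz":-155,"spin":0},{"claw":16,"dx":20,"dy":0,"dz":-165,"spin":0},{"claw":16,"dx":20,"dy":0,"dz":-165,"spin":0},{"claw":16,"dx":20,"dy":0,"dz":-165,"spin":0}]'
python3 look.py w3
```

```text
time: 4.37
position: [0.6344, 0.0303, 0.0651]
tool_rot: [-0.437, -3.104, -0.002]
ft_force: [-8.1, 5.0, 6.0]
grip_width: 0.182
grip_force: 5.5
time: 5.12
position: [0.6177, 0.0333, 0.2296]
tool_rot: [-0.441, -3.11, 0.002]
ft_force: [-0.3, 0.3, -0.2]
grip_width: 0.182
grip_force: 0.0
5.1167 [[-0.9606, 0.2778, -0.0003, 0.6177], [0.2778, 0.9606, -0.0009, 0.0333], [0.0001, -0.001, -1.0, 0.2296], [0.0, 0.0, 0.0, 1.0]] [311.9   0.  315.5]
```

View pics/w3.png

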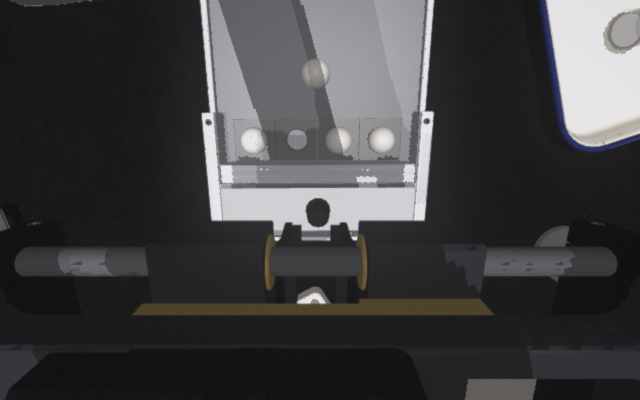

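The cover is fully back against its stop. The picture shows the pockets clear, the ball at (316,73), the empty pocket at (297,139), seated balls at (253,140), (339,140) and (382,140), and the knob at (318,211).

Run:
```python
from h import *
i=dict(np.load('pics/w3.npz'))
g=cv2.GaussianBlur(cv2.cvtColor(i['frame'],cv2.COLOR_RGB2GRAY),(3,3),0)
c=cv2.HoughCircles(g,cv2.HOUGH_GRADIENT,1,20,param1=80,param2=12,minRadius=8,maxRadius=17)[0]
c=[k for k in c if 230<k[0]<400 and 50<k[1]<160];print(np.round(c,1))
S=[ray(i,u,.021)[:2] for u in((253,140),(339,140),(382,140))]
P=ray(i,(297,139.5),.012)[:2];B=ray(i,(316,73),.027)[:2];K=ray(i,(318,208),.068)[:2]
print('P',P,'B',B,'K',K,'seated',np.round(S,4).tolist())
print('pocket from seated',(S[0]*2+S[1]*2*1)/4+0, 'spacings',[np.linalg.norm(S[k]-S[k+1]) for k in(0,1)])
P2=(S[0]+S[1])/2
d=P2-B;print('dist',np.linalg.norm(d),'ang',np.degrees(np.arctan2(d[1],d[0])))
```

```text
[[382.5 139.5  11.8]
 [296.5 138.5   9.4]
 [314.5  71.5  13. ]
 [338.5 139.5  12.2]
 [251.5 140.5  10.6]]
P [0.57177492 0.02352513] B [0.51019947 0.06412389] K [0.64181738 0.02839637] seated [[0.558, -0.0238], [0.5849, 0.0697], [0.5984, 0.1164]]
pocket from seated [0.57149491 0.02296953] spacings [np.float64(0.09723682076756078), np.float64(0.04860302091932188)]
dist 0.07382962049706379 ang -33.877804154172104
```

```bash
python3 -m jog '[{"claw":16,"dx":20,"dy":2,"dz":0,"spin":4},{"claw":16,"dx":50,"dy":4,"dz":0,"spin":9},{"claw":16,"dx":80,"dy":7,"dz":0,"spin":14},{"claw":16,"dx":110,"dy":9,"dz":20,"spin":17.5},{"claw":16,"dx":135,"dy":11,"dz":45,"spin":17.5},{"claw":16,"dx":147,"dy":12,"dz":70,"spin":17.5},{"claw":16,"dx":150,"dy":12,"dz":90,"spin":17.5},{"claw":16,"dx":150,"dy":12,"dz":90,"spin":17.5},{"claw":16,"dx":150,"dy":12,"dz":90,"spin":17.5}]'
python3 look.py w4
python3 - <<'E'
from h import *
i=dict(np.load('pics/w4.npz'));M=i['tool']
for p in((.510,.0641,.027),(.5715,.0233,.012)):print(proj(i,p),(np.linalg.inv(M)@[*p,1]*1000).round(1))
E
```

```text
time: 5.92
position: [0.4756, 0.0867, 0.1385]
tool_rot: [-0.906, -3.005, 0.005]
ft_force: [-0.1, -0.1, 0.2]
grip_width: 0.186
grip_force: 0.0
5.9167 [[-0.8333, 0.5529, -0.0042, 0.4756], [0.5529, 0.8333, -0.0022, 0.0867], [0.0023, -0.0041, -1.0, 0.1385], [0.0, 0.0, 0.0, 1.0]] [311.9   0.  315.5]
[317.00622093 242.0935791 ] [-4.140e+01  7.000e-01  1.114e+02  1.000e+03]
[316.82009488 304.98213524] [-1.153e+02  7.000e-01  1.262e+02  1.000e+03]
```

View pics/w4.png

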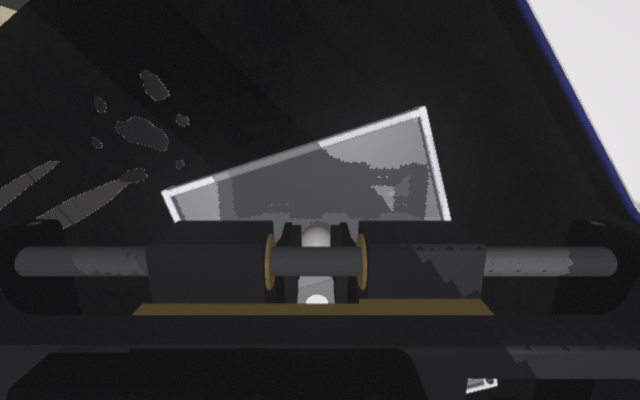

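The ball at (316,240) and the bright empty pocket at about (317,299) both line up between the fingers, so I'll lower the tool and push.

```bash
python3 -m jog '[{"claw":16,"dx":0,"dy":0,"dz":20,"spin":0},{"claw":16,"dx":0,"dy":0,"dz":45,"spin":0},{"claw":16,"dx":0,"dy":0,"dz":70,"spin":0},{"claw":16,"dx":0,"dy":0,"dz":88,"spin":0},{"claw":16,"dx":0,"dy":0,"dz":99,"spin":0},{"claw":16,"dx":0,"dy":0,"dz":104,"spin":0},{"claw":16,"dx":0,"dy":0,"dz":104,"spin":0},{"claw":16,"dx":0,"dy":0,"dz":104,"spin":0}]'
python3 -m jog '[{"claw":16,"dx":-3,"dy":0,"dz":0,"spin":0},{"claw":16,"dx":-6,"dy":0,"dz":0,"spin":0},{"claw":16,"dx":-9,"dy":0,"dz":0,"spin":0},{"claw":16,"dx":-12,"dy":0,"dz":0,"spin":0},{"claw":16,"dx":-14,"dy":0,"dz":0,"spin":0},{"claw":16,"dx":-16,"dy":0,"dz":0,"spin":0},{"claw":16,"dx":-18,"dy":0,"dz":0,"spin":0},{"claw":16,"dx":-20,"dy":0,"dz":0,"spin":0},{"claw":16,"dx":-22,"dy":0,"dz":0,"spin":0},{"claw":16,"dx":-25,"dy":0,"dz":0,"spin":0},{"claw":16,"dx":-28,"dy":0,"dz":0,"spin":0},{"claw":16,"dx":-31,"dy":0,"dz":0,"spin":0},{"claw":16,"dx":-34,"dy":0,"dz":0,"spin":0},{"claw":16,"dx":-37,"dy":0,"dz":0,"spin":0},{"claw":16,"dx":-40,"dy":0,"dz":0,"spin":0},{"claw":16,"dx":-43,"dy":0,"dz":0,"spin":0},{"claw":16,"dx":-46,"dy":0,"dz":0,"spin":0},{"claw":16,"dx":-49,"dy":0,"dz":0,"spin":0},{"claw":16,"dx":-52,"dy":0,"dz":0,"spin":0},{"claw":16,"dx":-55,"dy":0,"dz":0,"spin":0}]'
python3 look.py w5
python3 - <<'E'
from h import *
i=dict(np.load('pics/w5.npz'));M=i['tool']
print((np.linalg.inv(M)@[.5715,.0233,.012,1]*1000).round(1))
from bench import get_image
a=get_image('side');np.savez('pics/s5.npz',**a)
b=get_image('scene')
o=np.hstack([cv2.resize(x['frame'][r:r+100,c:c+130,::-1],(390,300)) for x,r,c in((a,160,240),(b,190,240))]);cv2.imwrite('pics/s5.png',o)
E
```

```text
time: 6.63
position: [0.4784, 0.0874, 0.0375]
tool_rot: [0.907, 3.006, 0.001]
ft_force: [0.1, 0.0, 0.9]
grip_width: 0.185
grip_force: 0.0
time: 8.3
position: [0.5233, 0.0568, 0.0366]
tool_rot: [-0.907, -3.008, -0.0]
ft_force: [-0.1, 1.1, 0.1]
grip_width: 0.185
grip_force: 0.0
8.3 [[-0.8332, 0.5529, 0.0, 0.5233], [0.5529, 0.8332, 0.0, 0.0568], [0.0, 0.0, -1.0, 0.0366], [0.0, 0.0, 0.0, 1.0]] [311.9   0.  315.5]
[ -58.7   -1.3   24.5 1000. ]
```

View pics/s5.png

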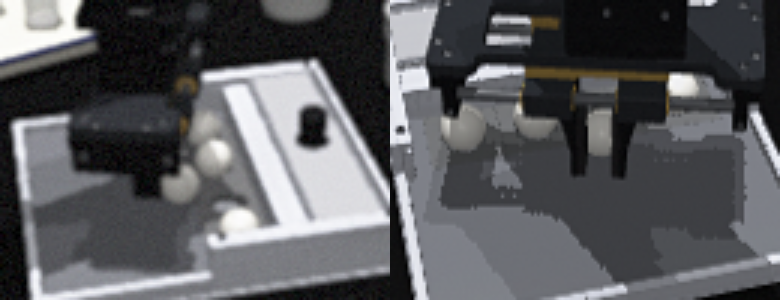

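The side and scene views show the loose ball just ahead of the fingertips, heading for the gap between the seated balls. I'll carry on with the push.

```bash
python3 -m jog '[{"claw":16,"dx":-3,"dy":0,"dz":0,"spin":0},{"claw":16,"dx":-6,"dy":0,"dz":0,"spin":0},{"claw":16,"dx":-9,"dy":-1,"dz":0,"spin":0},{"claw":16,"dx":-12,"dy":-1,"dz":0,"spin":0},{"claw":16,"dx":-15,"dy":-1,"dz":0,"spin":0},{"claw":16,"dx":-18,"dy":-1,"dz":0,"spin":0},{"claw":16,"dx":-21,"dy":-1,"dz":0,"spin":0},{"claw":16,"dx":-24,"dy":-1,"dz":0,"spin":0},{"claw":16,"dx":-27,"dy":-1,"dz":0,"spin":0},{"claw":16,"dx":-30,"dy":-1,"dz":0,"spin":0},{"claw":16,"dx":-30,"dy":-1,"dz":0,"spin":0},{"claw":16,"dx":-30,"dy":-1,"dz":0,"spin":0},{"claw":16,"dx":-30,"dy":-1,"dz":0,"spin":0},{"claw":16,"dx":-30,"dy":-1,"dz":0,"spin":0},{"claw":16,"dx":-30,"dy":-1,"dz":0,"spin":0}]'
python3 - <<'E'
from h import *
from bench import get_image
a=get_image('side');b=get_image('scene');np.savez('pics/s6.npz',**a)
o=np.hstack([cv2.resize(x['frame'][r:r+100,c:c+130,::-1],(390,300)) for x,r,c in((a,160,240),(b,190,240))]);cv2.imwrite('pics/s6.png',o)
for k,p in((-1.5,0),(-.5,1),(.5,2),(1.5,3)):
    w=np.array([.5715,.0233,.021])+.0482*(k+.5)*np.array([.278,.961,0]);u=proj(a,w);print(p,u,(u-[240,160])*3)
E
```

```text
time: 9.7
position: [0.5474, 0.0397, 0.0366]
tool_rot: [-0.907, -3.008, -0.0]
ft_force: [0.4, 0.2, -0.2]
grip_width: 0.186
grip_force: 0.0
0 [318.9718792  236.69416359] [236.91563761 230.08249076]
1 [314.63690601 224.3491144 ] [223.91071802 193.04734319]
2 [310.66563457 213.03980775] [211.99690372 159.11942325]
3 [307.01413614 202.64114422] [201.04240843 127.92343265]
```

View pics/s6.png

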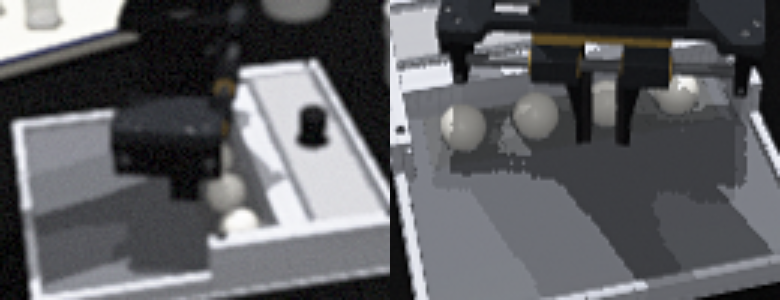

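In the side crop the ball sits at (225,191) against an expected seated position of (224,193). I'll retreat and check its height.

```bash
python3 -m jog '[{"claw":16,"dx":5,"dy":0,"dz":0,"spin":0},{"claw":16,"dx":12,"dy":0,"dz":0,"spin":0},{"claw":16,"dx":18,"dy":0,"dz":0,"spin":0},{"claw":16,"dx":20,"dy":0,"dz":-20,"spin":0},{"claw":16,"dx":20,"dy":0,"dz":-50,"spin":0},{"claw":16,"dx":20,"dy":0,"dz":-80,"spin":0},{"claw":16,"dx":20,"dy":0,"dz":-110,"spin":-4},{"claw":16,"dx":0,"dy":0,"dz":-140,"spin":-9},{"claw":16,"dx":-25,"dy":5,"dz":-160,"spin":-14},{"claw":16,"dx":-55,"dy":13,"dz":-165,"spin":-17.5},{"claw":16,"dx":-85,"dy":25,"dz":-165,"spin":-17.5},{"claw":16,"dx":-105,"dy":42,"dz":-165,"spin":-17.5},{"claw":16,"dx":-116,"dy":50,"dz":-165,"spin":-17.5},{"claw":16,"dx":-120,"dy":53,"dz":-165,"spin":-17.5},{"claw":16,"dx":-120,"dy":53,"dz":-165,"spin":-17.5},{"claw":16,"dx":-120,"dy":53,"dz":-165,"spin":-17.5}]'
python3 look.py w7
python3 - <<'E'
from h import *
from bench import get_image
i=dict(np.load('pics/w7.npz'));M=i['tool'];a=get_image('scene')
K=[.6418,.0284,.068];print('knob in tool',(np.linalg.inv(M)@[*K,1]*1000).round(1),proj(i,K))
for k in range(-1,3):
    w=np.array([.5715,.0233,.036])+.0482*k*np.array([.278,.961,0])
    for n,x in(('w',i),('s',a)):
        u,v=proj(x,w).round().astype(int);d=x['depth'][max(v-6,0):v+7,u-6:u+7]
        vv,uu=np.mgrid[max(v-6,0):v+7,u-6:u+7];X=np.stack([uu,vv,np.ones_like(uu)]).reshape(3,-1);c=np.linalg.inv(x['K'])@X*d.ravel();W=x['T'][:3,:3]@c+x['T'][:3,3:]
        print(k,n,(u,v),'top z',np.percentile(W[2][d.ravel()>0],95).round(4))
cv2.imwrite('pics/c7.png',np.hstack([i['frame'][40:300,190:450,::-1],cv2.resize(a['frame'][180:310,220:380,::-1],(320,260))]))
E
```

```text
time: 11.13
position: [0.6758, 0.0176, 0.2012]
tool_rot: [-0.439, -3.109, 0.0]
ft_force: [0.6, -0.0, -0.7]
grip_width: 0.185
grip_force: 0.0
11.1333 [[-0.961, 0.2766, -0.0014, 0.6758], [0.2766, 0.961, -0.0, 0.0176], [0.0014, -0.0004, -1.0, 0.2012], [0.0, 0.0, 0.0, 1.0]] [311.9   0.  315.5]
knob in tool [  35.5    1.1  133.3 1000. ] [317.27063767 153.33333602]
-1 w (np.int64(241), np.int64(79)) top z 0.0366
-1 s (np.int64(336), np.int64(214)) top z 0.0347
0 w (np.int64(292), np.int64(79)) top z 0.0368
0 s (np.int64(312), np.int64(218)) top z 0.034
1 w (np.int64(342), np.int64(80)) top z 0.0368
1 s (np.int64(288), np.int64(222)) top z 0.0346
2 w (np.int64(393), np.int64(80)) top z 0.0368
2 s (np.int64(263), np.int64(226)) top z 0.0345
```

View pics/c7.png

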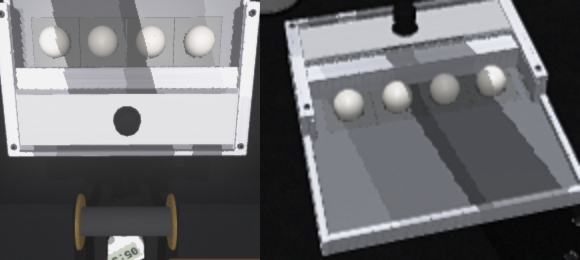

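All four balls are seated in a row, with their tops level at 36–37 mm and the knob clear. I'll lower the tool behind the knob and shut the cover.

```bash
python3 -m jog '[{"claw":16,"dx":0,"dy":0,"dz":25,"spin":0},{"claw":16,"dx":0,"dy":0,"dz":55,"spin":0},{"claw":16,"dx":0,"dy":1,"dz":85,"spin":0},{"claw":16,"dx":0,"dy":1,"dz":110,"spin":0},{"claw":16,"dx":0,"dy":1,"dz":127,"spin":0},{"claw":16,"dx":0,"dy":1,"dz":135,"spin":0},{"claw":16,"dx":0,"dy":1,"dz":135,"spin":0}]'
python3 -m jog '[{"claw":16,"dx":5,"dy":0,"dz":0,"spin":0},{"claw":16,"dx":10,"dy":0,"dz":0,"spin":0},{"claw":16,"dx":15,"dy":0,"dz":0,"spin":0},{"claw":16,"dx":20,"dy":0,"dz":0,"spin":0},{"claw":16,"dx":25,"dy":0,"dz":0,"spin":0},{"claw":16,"dx":30,"dy":0,"dz":0,"spin":0},{"claw":16,"dx":35,"dy":0,"dz":0,"spin":0},{"claw":16,"dx":40,"dy":0,"dz":0,"spin":0},{"claw":16,"dx":45,"dy":0,"dz":0,"spin":0},{"claw":16,"dx":50,"dy":0,"dz":0,"spin":0},{"claw":16,"dx":55,"dy":0,"dz":0,"spin":0},{"claw":16,"dx":60,"dy":0,"dz":0,"spin":0},{"claw":16,"dx":65,"dy":0,"dz":0,"spin":0},{"claw":16,"dx":70,"dy":0,"dz":0,"spin":0},{"claw":16,"dx":75,"dy":0,"dz":0,"spin":0},{"claw":16,"dx":80,"dy":0,"dz":0,"spin":0},{"claw":16,"dx":84,"dy":0,"dz":0,"spin":0},{"claw":16,"dx":87,"dy":0,"dz":0,"spin":0},{"claw":16,"dx":88,"dy":0,"dz":0,"spin":0},{"claw":16,"dx":88,"dy":0,"dz":0,"spin":0}]'
python3 -m jog '[{"claw":16,"dx":2,"dy":0,"dz":0,"spin":0},{"claw":16,"dx":4,"dy":0,"dz":0,"spin":0},{"claw":16,"dx":4,"dy":0,"dz":0,"spin":0}]'
```

```text
time: 11.82
position: [0.6751, 0.0185, 0.0648]
tool_rot: [-0.438, -3.107, 0.001]
ft_force: [0.5, -0.2, -0.1]
grip_width: 0.183
grip_force: 0.0
time: 13.48
position: [0.5958, 0.0416, 0.0672]
tool_rot: [0.439, 3.102, -0.001]
ft_force: [9.9, -3.3, -4.7]
grip_width: 0.182
grip_force: 6.1
time: 13.73
position: [0.5953, 0.0417, 0.0676]
tool_rot: [0.439, 3.095, -0.001]
ft_force: [18.2, -4.2, -10.4]
grip_width: 0.181
grip_force: 10.3
```

```bash
python3 -m jog '[{"claw":16,"dx":-8,"dy":0,"dz":0,"spin":0},{"claw":16,"dx":-20,"dy":0,"dz":0,"spin":0},{"claw":16,"dx":-24,"dy":0,"dz":-20,"spin":0},{"claw":16,"dx":-24,"dy":0,"dz":-50,"spin":0},{"claw":16,"dx":-24,"dy":0,"dz":-80,"spin":0},{"claw":16,"dx":-24,"dy":0,"dz":-110,"spin":0},{"claw":16,"dx":-24,"dy":0,"dz":-140,"spin":0},{"claw":16,"dx":-24,"dy":0,"dz":-160,"spin":0},{"claw":16,"dx":-24,"dy":0,"dz":-165,"spin":0},{"claw":16,"dx":-24,"dy":0,"dz":-165,"spin":0},{"claw":16,"dx":-24,"dy":0,"dz":-165,"spin":0}]'
python3 look.py w8
python3 - <<'E'
from h import *
i=dict(np.load('pics/w8.npz'))
m=(i['frame'].max(2)<60).astype(np.uint8)
n,l,s,c=cv2.connectedComponentsWithStats(m)
K=np.array([.6418,.0284,.071])
for q in(.075,):
    print('expected shut knob',proj(i,K-.075*np.array([.961,-.277,0])))
for k in range(1,n):
    if 100<s[k,4]<3000 and 240<c[k][0]<400 and c[k][1]<230:print(s[k],c[k],'moved mm',(1000*(K-ray(i,c[k],.066))).round(1))
cv2.imwrite('pics/c8.png',cv2.resize(i['frame'][20:250,190:450,::-1],None,fx=2,fy=2))
E
```

```text
time: 14.65
position: [0.6107, 0.0377, 0.2301]
tool_rot: [-0.438, -3.108, -0.0]
ft_force: [-0.3, -0.3, -0.2]
grip_width: 0.183
grip_force: 0.0
14.65 [[-0.9611, 0.2762, -0.0026, 0.6107], [0.2762, 0.9611, 0.0004, 0.0377], [0.0026, -0.0004, -1.0, 0.2301], [0.0, 0.0, 0.0, 1.0]] [311.9   0.  315.5]
expected shut knob [315.77810025 143.3513495 ]
[304 138  23  25 456] [314.94298246 150.01096491] moved mm [ 65.6 -18.1   5. ]
```

View pics/c8.png

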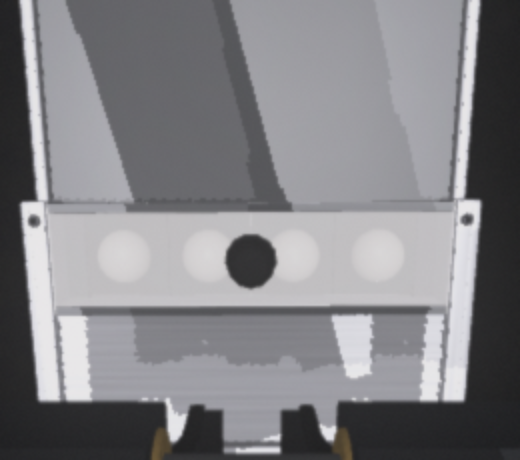

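Run:
```python
from h import *
i=dict(np.load('pics/w8.npz'));P=np.array([.5715,.0233]);xv=np.array([.961,-.277])
f=lambda u,z:((ray(i,u,z)[:2]-P)@xv*1000+15).round(1)
for r in(121.5,125.5):print('front edge',r,f((315.5,r),.0425),'(shut -15)')
print('rear',f((315.5,172.5),.0425),'(45)','rail',f((207,121),.047),f((423,120.5),.047),'(-16)','knob',f((315.5,150),.068),'(15)')
print('balls',[f((190+x/2,148),.023) for x in(123,208,296,378)])
```

```text
front edge 121.5 -14.2 (shut -15)
front edge 125.5 -10.1 (shut -15)
rear 40.0 (45) rail -14.5 -15.5 (-16) knob 12.9 (15)
balls [np.float64(15.5), np.float64(15.4), np.float64(15.3), np.float64(15.3)]
```

```bash
python3 -c "from bench import *;print(close_job())"
```

```text
the job is handed in; nothing more can be done
None
```

The job is handed in: the loose ball sits level with the other three in the pocket that was empty, and the cover is shut against its stop. The arm is clear of everything and the clock read 14.65 s of the 64 s allowed; the hand-in call returned no verdict.

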